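# Fetch the tin from behind the bottle and jar and serve it on the condiment carousel

### The job

On the cafe counter, a capped bottle and a lidded jar stand on a wooden board in front of a low metal tin. Clear the bottle and the jar onto the low-rimmed black side tray, turn the condiment carousel by its middle grip so that its empty round bin is at the brass pointer, and only then set the tin upright in that bin; when the tin is in, put the bottle and the jar back upright, each squarely on the round mat it came from. Leave the mug and the tumbler alone and knock nothing over.

Things in the scene. Friction and masses are not known exactly. Their poses are not given: they have to be found in the camera images.
- bottle_center (a point): Amber glass bottle, paper band, white cap; 134 mm tall, about 0.35 kg, upright. Body 60 mm across up to 80 mm, shoulder narrowing to a 28 mm neck at 98 mm, then the cap, 34 mm across, 104 to 134 mm above the underside: grip it by the cap. This point: on the axis, 67 mm above the underside (52 mm below mid-cap); z up. Starts on either mat of the board and returns to that mat.
- jar_center (a point): White ceramic jar with a flat wooden lid that does not come off: plain upright cylinder 60 mm across, 120 mm tall, about 0.4 kg. This point: on the axis, half-way up (60 mm); z up. Grip it from above near the top (about 25 mm above this point), else its top may meet the gripper's body. Starts on the other mat and returns to that mat.
- tin_center (a point): Low closed metal tin with a dark flat top: plain upright cylinder 54 mm across, 60 mm tall, about 0.15 kg. This point: on the axis, half-way up (30 mm); z up. It stands on the board beyond the bottle and the jar, about 74 mm from the axis of each, so that a gripper coming down on it meets them.
- board: Fixed wooden board 160 x 180 x 12 mm (x, y, z) on which bottle, jar and tin start. Origin: centre of its underside, on the counter. Its -x side faces the robot (turned up to 0.3 rad). Two dark round mats, 66 mm across, flush with the top, at x = -33 mm, y = +45 and -45 mm; the tin starts near x = +26 mm, y = 0.
- side_tray: Fixed black tray on the counter, outside 150 x 210 mm (x, y), rim 12 mm high, walls 4 mm, floor 4 mm thick. Origin: centre of its underside. It has room for the bottle and the jar side by side along its y, for example 50 mm either side of its centre. It is on the robot's left or right, opposite to the carousel.
- carousel (a joint): Turn (rad) of the carousel's wooden disc, 230 mm across, on its fixed foot. 0: the round bin is exactly at the brass pointer, a 22 mm wide tab sticking out from under the disc on the robot's side. Grows counterclockwise seen from above; starts at 0.5 to 1.3. Turns stiffly (0.08 N m) and stays where it is left.
- carousel_grip (a point): Centre of the black bar grip in the middle of the disc, on the axis of turning. Bar 50 mm long, 14 mm thick, 28 mm tall (14 mm above and below this point); this point is 44 mm above the disc's top. Axes turn with the disc: the bar lies along x, the round bin is 68 mm from the axis along -x. Pinch it across its thickness from above and twist.
- round_bin (a point): Centre of the floor of the carousel's round bin (the floor is the disc's top): a low steel ring, inside 78 mm across, wall 4 mm, 10 mm high, empty, 68 mm from the disc's axis. The two other bins are rectangular, 18 mm high, with sachets and wooden stirrers fixed in them. Its z is up.
- mug_center (a point): Terracotta mug, 80 mm across, 90 mm tall, with a handle, a bystander at the far side. This point is on its axis, half-way up (45 mm).
- tumbler_center (a point): Straight glass tumbler, 68 mm across, 100 mm tall, a bystander at the far side. This point is on its axis, half-way up (50 mm).

How it is judged:
By the outcome, as a careful person would: the job done as asked, in the order asked, and still so for the second after the job is handed in, with the robot touching nothing.
It also fails if it takes over 138 s, if anything falls off the work surface, if the arm or the gripper's body presses on something with over 40 N, if the wrist force passes 120 N, or if a joint passes its speed limit or range.

### The arm

A 7-joint arm with a two-finger parallel gripper is mounted at the origin on the work surface. World frame = base frame: x ahead of the robot, y to its left, z up, the work surface at z = 0. Lengths are in m, angles in rad, forces in N, time in s.
With the tool pointing down it reaches from about 0.425 to 0.875 m from the base axis. Payload 4.7 kg.
Tool frame: the origin (TCP) lies on the front face of the gripper's body, between the roots of the fingers; the fingertips stand 70 mm ahead of it and the grasp point (between the pads) lies 51 mm ahead of it (robot.nose_length is the distance from the TCP to the fingertips, in m); z points along the fingers, y is the line along which they close (so a half turn about z gives the same grasp; the last joint's range is limited). The gripper opens to 87 mm and grips with 3 to 60 N. Pads are 19 mm wide; open, the fingers measure 117 mm over their backs; the gripper's body (75 mm by 190 mm) begins 51 mm behind the grasp point.
Start: joints at [1.175, 0.321, -0.07, 1.45, 0.023, 1.371, -0.057], TCP at [0.259, -0.596, 0.292] pointing down, gripper open.
Joint ranges: [-2.86, 2.86], [-0.3, 2.09], [-1.38, 1.24], [0.06, 2.45], [-1.56, 4.7], [0.09, 2.05], [-2.69, 2.69]. Speed limits (rad/s): [2.57, 2.57, 3.14, 3.14, 3.14, 3.14, 3.14].

### API

Orientations are given as a unit quaternion [x, y, z, w].
In Python, from bench import robot gives the robot as it stands. The module is installed in compiled form; this text tells all that it offers.
- The arm moves only by the tool step_arm, never from a script. Its argument "motion" is one flat list of numbers, 4 for each row, row after row: the shift along the tool's x, y, z each as a share of 50 mm, from -1 to 1, then the turn about the tool's z as a share of 8 degrees, from -1 to 1. A call has 1 to 12 rows; each row shifts and turns the commanded pose from where the row before left it, along the tool's axes as they then stand; what a row does not reach is not made up. A row lasts 1/10 s, in which the tool goes at most 50 mm and 8.59 degrees, less where a joint would pass 70% of its speed; a pose out of reach is approached as far as the arm can. A call with a number of a shift or a turn outside -1 to 1 is refused whole. A call with a gripper value outside its range is refused whole. "hand" is the closure, from -1 (fully open) to 1 (shut), so that 0 is half open, set as the call begins (left out, the last holds). The fingers move at their own pace and stop on an object; "grip_force" is the grip in N (left out, the last holds). Time passes only in rows, so rows that do not move let the fingers close. It gives the time, the measured TCP pose, the force, the opening and the grip force at its end, in the units of the state.
- robot.get_state(): the state, without advancing time (a new reading comes with each control period).
- robot.camera(name): name is "scene" or "side" or "wrist"; returns a dict with "pixels" (480x640x3 uint8, red, green, blue), "depth" (480x640 float32, m along the optical axis (not along the pixel's ray), 0 where there is no reading), "fovy" (degrees; the focal length in pixels is half the picture's height over the tangent of half this angle, whatever the lens; pixels are square), "cx", "cy" (the principal point, pixels), "k1" (the pictures are not rectified: a ray, as slopes to the right and down, at radius r is drawn at 1 + k1 r^2 times it, then the intrinsics apply), "R" (3x3) and "t" (3): a world point X has camera coordinates R X + t; the wrist camera has in their place "tool_from_camera" (4x4, takes a point from camera to tool coordinates, whose origin is the TCP and whose axes are the flange's). Camera axes: x right, y down, z forward; pixel columns grow to the right and rows downward; lengths in m; the calibration is good to about 2 mm. A picture is of the moment at which its call begins: read the wrist's pose just before it.
- robot.finish_job(): hands the job in; it is judged then, once.
Trained networks look in a picture, given as the dict that the camera call returned (one of the last four; its "shot" number tells which), for a name from the list of things; names that differ only in an ending like _2 or _b are one class to them, and where a whole thing is asked for, a point or a joint stands for the part that bears it (a point fixed in the world has none). Each returns a list of dicts, best first, with "conf" (0 to 1); they miss things now and then, are a little off and sometimes report something else, mostly with a low value. They report only what shows in the picture. A call takes as long as a camera call.
- robot.boxes_of(picture, query): "xy" ([column, row] as shares, 0 to 1, of the picture: columns of its width, rows of its height, amid what is visible of it).
- robot.mark_of(picture, query): "xy" ([column, row] as shares, 0 to 1, of the picture: columns of its width, rows of its height: a listed point, or the origin of a listed thing).
The state is a dict: "time": time; "q": joint angles; "qd": joint speeds; "tau": joint torques, N m; "tcp_pos": TCP position; "tool_rot": TCP orientation; "wrist_force": force on the tool from outside, world axes, zero at the start; "moment": the same for the moment, N m; "width": finger opening in m; "grip_force": force on a finger pad.
Only numpy, scipy, OpenCV 4.12 (cv2) and the standard library are available. Lean on these libraries where they do the work, as an engineer would, in place of code of your own. Each camera call takes 0.05 s, during which the arm holds its last target. There are 200 camera calls.

## Working session

There is one attempt and no reset: what is moved stays moved. The work goes in short steps, Python scripts to look and compute and a tool call to move; the robot and the scene stay as the last step left them, time stands still between calls to the robot, and variables do not carry over. Pictures are saved under pics/ and viewed, at most 14 in all, crops included, and the job is handed in when it is done.

Besides the shell and the picture viewer there is one more tool, called after ">>>" in YAML: its name, and indented under it one key for each argument. step_arm: Moves the arm, as the interface text tells. Shift numbers are shares of 50 mm and turn numbers shares of 8 degrees, none past 1 either way. Its arguments: {"type":"object","properties":{"motion":{"type":"array"},"hand":{"type":"number"},"grip_force":{"type":"number"}},"required":["motion"]}

```bash
mkdir -p pics
cat > h.py <<'E'
import numpy as np, cv2
from scipy.spatial.transform import Rotation as Ro
from bench import robot
def K(p):
    f=240/np.tan(np.radians(p["fovy"])/2); return np.array([[f,0,p["cx"]],[0,f,p["cy"]],[0,0,1.]])
def ext(p,s=None):
    "camera->world R,t"
    if "R" in p: R=np.array(p["R"]);return R.T,-R.T@np.array(p["t"])
    T=np.array(p["tool_from_camera"]);Rt=Ro.from_quat(s["tool_rot"]).as_matrix()
    return Rt@T[:3,:3],Rt@T[:3,3]+np.array(s["tcp_pos"])
def rays(p,uv):
    uv=np.array(uv,float).reshape(-1,1,2)
    xy=cv2.undistortPoints(uv,K(p),np.array([p["k1"],0,0,0,0.])).reshape(-1,2)
    return np.c_[xy,np.ones(len(xy))]
def onz(p,uv,z,s=None):
    R,t=ext(p,s); d=rays(p,uv)@R.T; return t+d*((z-t[2])/d[:,2])[:,None]
def cloud(p,s=None):
    R,t=ext(p,s); v,u=np.mgrid[:480,:640]; r=rays(p,np.c_[u.ravel(),v.ravel()])
    return ((r*p["depth"].reshape(-1,1))@R.T+t).reshape(480,640,3)
def save(p,n): cv2.imwrite(f"pics/{n}.png",p["pixels"][:,:,::-1])
def marks(p,names,f="mark_of"):
    o={}
    for n in names:
        r=getattr(robot,f)(p,n)
        o[n]=[(np.array(a["xy"])*[640,480],a["conf"]) for a in r]
    return o
E
cat > a.py <<'E'
from h import *
np.set_printoptions(precision=3,suppress=True)
Z=dict(bottle_center=.079,jar_center=.072,tin_center=.042,board=0,side_tray=0,carousel_grip=None,round_bin=None,mug_center=.045,tumbler_center=.05)
print(robot.get_state())
for c in ["scene","side"]:
    p=robot.camera(c); save(p,c+"0"); C=cloud(p)
    print(c,"cam",ext(p)[1])
    for n,l in marks(p,Z).items():
        for uv,cf in l[:2]:
            u,v=uv.astype(int); z=Z[n]
            print(n,uv,round(cf,2),"depthpt",C[min(v,479),min(u,639)], "onz",onz(p,uv,z)[0] if z is not None else "")
E
python3 a.py
```

```text
{'time': 0.0, 'q': array([ 1.175,  0.322, -0.07 ,  1.452,  0.023,  1.371, -0.057]), 'qd': array([-0.   , -0.001,  0.   , -0.001, -0.002, -0.001,  0.002]), 'tau': array([  0.   , -49.129,  -0.404, -31.252,  -0.064,   0.044,   0.   ]), 'tcp_pos': array([ 0.259, -0.596,  0.291]), 'tool_rot': array([ 0.979,  0.203, -0.   , -0.001]), 'wrist_force': array([ 0.249, -0.265,  0.284]), 'moment': array([ 0.027, -0.007,  0.008]), 'grip_force': 0.0, 'width': 0.08676460619809412}
scene cam [0.888 0.523 0.757]
bottle_center [338.176 254.016] 0.62 depthpt [0.57  0.073 0.105] onz [0.557 0.056 0.079]
jar_center [309.504 227.28 ] 0.72 depthpt [ 0.582 -0.013  0.104] onz [ 0.567 -0.038  0.072]
tin_center [296.768 262.704] 0.91 depthpt [0.633 0.027 0.07 ] onz [0.622 0.009 0.042]
tin_center [403.584 375.216] 0.65 depthpt [0.568 0.294 0.002] onz [0.584 0.307 0.042]
board [304.384 273.696] 0.59 depthpt [0.619 0.033 0.033] onz [0.607 0.012 0.   ]
side_tray [404.416 376.704] 0.72 depthpt [0.567 0.296 0.001] onz [0.567 0.297 0.   ]
carousel_grip [265.216 156.912] 0.78 depthpt [ 0.549 -0.278  0.083] onz 
round_b
[... 505 characters left out ...]
008  0.11 ] onz [ 0.566 -0.04   0.072]
jar_center [211.008 321.408] 0.53 depthpt [0.772 0.177 0.006] onz [0.747 0.211 0.072]
tin_center [312.832 244.512] 0.81 depthpt [0.618 0.024 0.073] onz [0.622 0.    0.042]
board [325.824 261.888] 0.62 depthpt [0.585 0.074 0.095] onz [0.596 0.005 0.   ]
side_tray [310.4   410.688] 0.86 depthpt [0.566 0.298 0.005] onz [0.566 0.297 0.   ]
carousel_grip [371.904 141.216] 0.85 depthpt [ 0.549 -0.279  0.08 ] onz 
round_bin [392.576 143.52 ] 0.74 depthpt [ 0.504 -0.346  0.027] onz 
mug_center [213.376 320.016] 0.82 depthpt [0.768 0.175 0.007] onz [0.754 0.194 0.045]
tumbler_center [272.384 164.88 ] 0.94 depthpt [ 0.741 -0.16   0.085] onz [ 0.753 -0.196  0.05 ]
```

View pics/scene0.png

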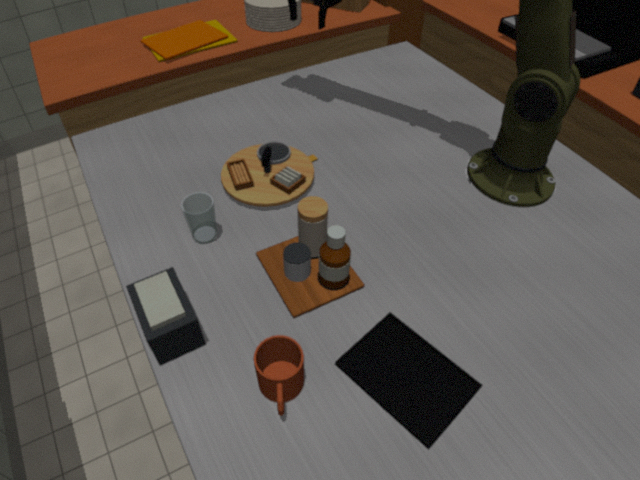

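View pics/side0.png

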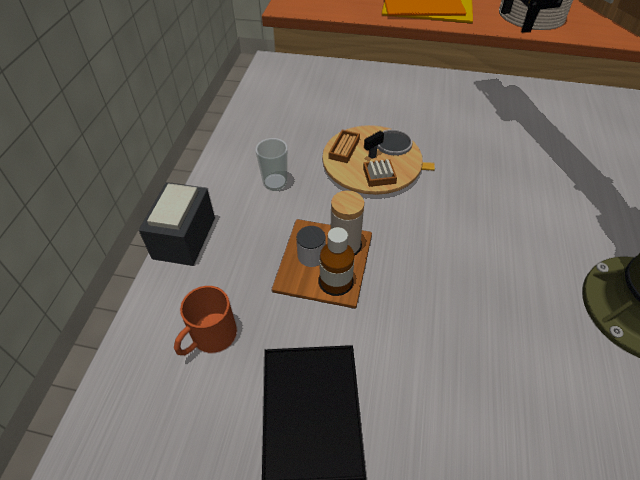

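```bash
cat > b.py <<'E'
from h import *
np.set_printoptions(precision=4,suppress=True)
def circ(P,r):
    from scipy.optimize import least_squares
    # visible points inside top disc: use min enclosing circle of xy
    c,R=cv2.minEnclosingCircle(P[:,:2].astype(np.float32)); return np.array(c),R
for c in ["scene","side"]:
    p=robot.camera(c); C=cloud(p); p0=C.reshape(-1,3)
    # top faces
    for n,x,y,z,w in [("cap",.57,.058,.146,.04),("lid",.57,-.039,.132,.05),("tin",.622,.005,.072,.05),("grip",.55,-.278,None,.04)]:
        m=(abs(p0[:,0]-x)<w)&(abs(p0[:,1]-y)<w)
        q=p0[m]
        if z is None: print(n,"z hi",np.percentile(q[:,2],[50,90,97,99.5])); z=np.percentile(q[:,2],98)
        q=q[abs(q[:,2]-z)<.005]
        if len(q)<5: print(n,"none");continue
        cc,R=circ(q,0); print(c,n,len(q),"mec",cc,R,"mean",q.mean(0),"bbox",q.min(0),q.max(0))
        if n=="grip": print(cv2.minAreaRect((q[:,:2]*1000).astype(np.float32)))
    m=(np.hypot(p0[:,0]-.55,p0[:,1]+.278)<.14)&(p0[:,2]>.005)&(p0[:,2]<.06)
    print("disc z hist",np.histogram(p0[m][:,2],bins=np.arange(.005,.062,.003)))
E
python3 b.py
```

```text
scene cap 221 mec [0.5657 0.0547] 0.018445072695612907 mean [0.5664 0.0561 0.1451] bbox [0.5493 0.0395 0.1412] [0.5822 0.0726 0.1481]
scene lid 551 mec [ 0.5632 -0.0357] 0.03115229681134224 mean [ 0.5635 -0.0336  0.1315] bbox [ 0.5337 -0.0652  0.1271] [ 0.5922 -0.0053  0.1351]
scene tin 548 mec [0.6008 0.0059] 0.04900180920958519 mean [0.6183 0.0056 0.0714] bbox [ 0.5723 -0.042   0.067 ] [0.6492 0.0546 0.0763]
grip z hi [0.0267 0.0795 0.0834 0.0843]
scene grip 85 mec [ 0.5389 -0.2898] 0.025125829502940178 mean [ 0.5408 -0.2895  0.0823] bbox [ 0.5196 -0.3129  0.0786] [ 0.5588 -0.2693  0.0855]
((540.4898071289062, -290.9145812988281), (49.52186584472656, 13.379434585571289), 50.54185104370117)
disc z hist (array([   6,    2,   13,   58,   95,  380, 1943,  673,  148,  226,  222,
        193,  201,  114,  118,   87,    5,    7]), array([0.005, 0.008, 0.011, 0.014, 0.017, 0.02 , 0.023, 0.026, 0.029,
       0.032, 0.035, 0.038, 0.041, 0.044, 0.047, 0.05 , 0.053, 0.056,
       0.059]))
side cap 286 mec [0.569  0.0544] 0.018037933856248856 mean [0.568  0.0558 0.1465] bbox [0.5519 0.0364 0.14
[... 184 characters left out ...]
mec [0.618 0.001] 0.03590621054172516 mean [0.6246 0.0083 0.0727] bbox [ 0.5914 -0.0233  0.067 ] [0.6515 0.0336 0.0767]
grip z hi [0.03   0.0814 0.0851 0.0866]
side grip 101 mec [ 0.5433 -0.2943] 0.025324005633592606 mean [ 0.5441 -0.2927  0.0841] bbox [ 0.5256 -0.3152  0.0808] [ 0.5647 -0.2719  0.0877]
((544.0681762695312, -294.8559875488281), (50.33588409423828, 15.585570335388184), 49.711509704589844)
disc z hist (array([  36,   16,    1,   35,   84,  116, 1187, 2065,  277,  202,  316,
        229,  240,  236,   81,  143,   46,   13]), array([0.005, 0.008, 0.011, 0.014, 0.017, 0.02 , 0.023, 0.026, 0.029,
       0.032, 0.035, 0.038, 0.041, 0.044, 0.047, 0.05 , 0.053, 0.056,
       0.059]))
```

The carousel is on the right: axis near scene pixel (266,157), empty bin at (275,153), brass pointer at (313,157). The board is in the middle with the jar at (313,225), bottle at (335,262) and tin at (297,262). The black tray is on the left at (405,377), and the mug and tumbler are at the far side. First I turn the tool so that its y axis lies along world x.

>>> step_arm:
  motion: [0, 0, 0, -1, 0, 0, 0, -1, 0, 0, 0, -1, 0, 0, 0, -1, 0, 0, 0, -1, 0, 0, 0, -1, 0, 0, 0, -1, 0, 0, 0, -1, 0, 0, 0, -0.33, 0, 0, 0, 0]
  hand: -1

```text
time: 2.1
tcp_pos: [0.2589, -0.5962, 0.2923]
tool_rot: [0.706, 0.708, 0.0, 0.0]
wrist_force: [-0.6, -0.2, 0.5]
width: 0.087
grip_force: 0.0
```

>>> step_arm:
  motion: [0.4, 0.19, 0, 0, 0.8, 0.38, 0, 0, 0.8, 0.38, 0, 0, 0.8, 0.38, 0, 0, 0.8, 0.38, 0, 0, 0.8, 0.38, 0, 0, 0.8, 0.38, 0, 0, 0.8, 0.38, 0, 0, 0.8, 0.38, 0, 0, 0.8, 0.38, 0, 0, 0.8, 0.38, 0, 0, 0.8, 0.38, 0, 0]

```text
time: 3.3
tcp_pos: [0.477, -0.134, 0.2927]
tool_rot: [0.707, 0.707, -0.0, 0.001]
wrist_force: [0.8, 0.1, 0.3]
width: 0.0872
grip_force: 0.0
```

>>> step_arm:
  motion: [0.8, 0.38, 0, 0, 0.8, 0.38, 0, 0, 0.6, 0.38, 0, 0, 0.4, 0.19, 0, 0, 0, 0, 0, 0, 0, 0, 0, 0, 0, 0, 0, 0]

```text
time: 4.0
tcp_pos: [0.5424, -0.0072, 0.2921]
tool_rot: [0.707, 0.707, -0.001, 0.0]
wrist_force: [-0.4, -0.8, -0.7]
width: 0.0869
grip_force: 0.0
```

```bash
cat > w.py <<'E'
from h import *
import sys
np.set_printoptions(precision=4,suppress=True)
Z=dict(bottle_center=.079,jar_center=.072,tin_center=.042,board=0)
s=robot.get_state(); p=robot.camera("wrist"); save(p,"w1"); C=cloud(p,s).reshape(-1,3)
print(s["tcp_pos"],ext(p,s)[1])
for n,l in marks(p,Z).items():
    for uv,cf in l[:1]: print(n,uv,round(cf,2),onz(p,uv,Z[n],s)[0])
for n,x,y,z,w in [("cap",.567,.055,.146,.03),("lid",.5645,-.036,.132,.04),("tin",.622,.006,.072,.035)]:
    q=C[(abs(C[:,0]-x)<w)&(abs(C[:,1]-y)<w)&(abs(C[:,2]-z)<.005)]
    if len(q)>5: print(n,len(q),cv2.minEnclosingCircle(q[:,:2].astype(np.float32)),q.mean(0))
# pointer, brass, from the fixed cameras
for c,uv in [("scene",(314,158)),("side",(430,166))]:
    p=robot.camera(c); hsv=cv2.cvtColor(p["pixels"],cv2.COLOR_RGB2HSV)
    u,v=uv; print(c,"pointer tip", onz(p,[uv],.01)[0], [tuple(hsv[v,u+i]) for i in (-6,-3,0,3,6)])
E
python3 w.py
```

```text
[ 0.5424 -0.0072  0.2921] [0.5435 0.0742 0.3842]
bottle_center [345.984 153.312] 0.73 [0.5676 0.0546 0.079 ]
tin_center [392.576 199.824] 0.64 [0.6196 0.0055 0.042 ]
board [362.368 188.88 ] 0.88 [0.5936 0.0098 0.    ]
cap 1831 ((0.5664797425270081, 0.05413680151104927), 0.01691429503262043) [0.5664 0.0545 0.1457]
lid 3923 ((0.5636590123176575, -0.03596846014261246), 0.030249830335378647) [ 0.5633 -0.0343  0.1317]
tin 2495 ((0.6166518926620483, 0.001449008472263813), 0.03547613322734833) [0.623  0.0073 0.0717]
scene pointer tip [ 0.4062 -0.295   0.01  ] [(np.uint8(115), np.uint8(108), np.uint8(26)), (np.uint8(130), np.uint8(77), np.uint8(20)), (np.uint8(81), np.uint8(232), np.uint8(11)), (np.uint8(98), np.uint8(170), np.uint8(12)), (np.uint8(0), np.uint8(0), np.uint8(109))]
side pointer tip [ 0.4101 -0.3018  0.01  ] [(np.uint8(20), np.uint8(195), np.uint8(197)), (np.uint8(20), np.uint8(197), np.uint8(193)), (np.uint8(20), np.uint8(198), np.uint8(193)), (np.uint8(20), np.uint8(193), np.uint8(197)), (np.uint8(0), np.uint8(6), np.uint8(159))]
```

View pics/w1.png

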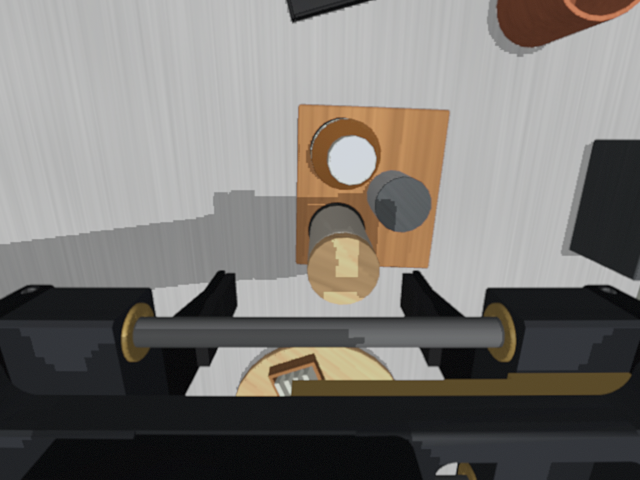

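The wrist view shows the cap at (352,160), the tin at (403,202) and the jar lid at (343,270), all upright. The cap is at about (0.5665, 0.054), so I go to it, descend and grip.

>>> step_arm:
  motion: [0.6, 0.24, 0, 0, 0.63, 0.24, 0, 0, 0, 0, 0, 0, 0, 0, 0.5, 0, 0, 0, 0.6, 0, 0, 0, 0.6, 0, 0, 0, 0.5, 0, 0, 0, 0, 0, 0, 0, 0, 0]

```text
time: 5.25
tcp_pos: [0.5667, 0.0555, 0.1826]
tool_rot: [0.707, 0.708, -0.0, -0.0]
wrist_force: [0.1, 0.5, 0.7]
width: 0.0869
grip_force: 0.0
```

>>> step_arm:
  motion: [0, 0, 0, 0, 0, 0, 0, 0, 0, 0, 0, 0, 0, 0, 0, 0, 0, 0, 0, 0, 0, 0, 0, 0, 0, 0, 0, 0, 0, 0, 0, 0]
  hand: 1
  grip_force: 25

```text
time: 6.05
tcp_pos: [0.5663, 0.0559, 0.1821]
tool_rot: [0.706, 0.708, -0.0, -0.0]
wrist_force: [-1.4, -0.0, 1.4]
width: 0.0335
grip_force: 25.0
```

>>> step_arm:
  motion: [0, 0, -0.4, 0, 0, 0, -0.6, 0, 0, 0, -0.6, 0, 0.3, 0, 0, 0, 0.6, 0, 0, 0, 0.8, 0, 0, 0, 0.8, 0, 0, 0, 0.8, 0, 0, 0, 0.8, 0, 0, 0, 0.8, 0, 0, 0, 0.6, 0, 0, 0, 0.4, 0, 0, 0]

```text
time: 7.25
tcp_pos: [0.5633, 0.355, 0.2596]
tool_rot: [0.705, 0.709, -0.001, -0.002]
wrist_force: [-0.5, 0.2, -4.2]
width: 0.0333
grip_force: 25.0
```

>>> step_arm:
  motion: [0, 0, 0, 0, 0, 0, 0.4, 0, 0, 0, 0.5, 0, 0, 0, 0.5, 0, 0, 0, 0.2, 0, 0, 0, 0.07, 0, 0, 0, 0.06, 0, 0, 0, 0, 0, 0, 0, 0, 0]

```text
time: 8.15
tcp_pos: [0.5664, 0.3514, 0.1769]
tool_rot: [0.706, 0.708, 0.001, 0.0]
wrist_force: [-0.1, 0.4, -3.9]
width: 0.0335
grip_force: 25.0
```

>>> step_arm:
  motion: [0, 0, 0.04, 0, 0, 0, 0.02, 0, 0, 0, 0, 0, 0, 0, 0, 0]

```text
time: 8.55
tcp_pos: [0.5663, 0.3515, 0.1741]
tool_rot: [0.706, 0.708, 0.001, 0.0]
wrist_force: [-1.0, -0.8, 4.9]
width: 0.0334
grip_force: 25.0
```

>>> step_arm:
  motion: [0, 0, 0, 0, 0, 0, 0, 0, 0, 0, 0, 0, 0, 0, 0, 0, 0, 0, 0, 0, 0, 0, -0.3, 0, 0, 0, -0.6, 0, 0, 0, -0.6, 0, 0, 0, -0.6, 0, -0.3, 0, 0, 0]
  hand: -1

```text
time: 9.55
tcp_pos: [0.5661, 0.34, 0.2843]
tool_rot: [0.705, 0.709, 0.005, 0.0]
wrist_force: [-0.1, -0.2, -0.4]
width: 0.0869
grip_force: 0.0
```

>>> step_arm:
  motion: [-0.6, 0, 0, 0, -0.8, 0, 0, 0, -0.9, 0, 0, 0, -0.9, 0, 0, 0, -0.9, 0, 0, 0, -0.9, 0, 0, 0, -0.9, 0, 0, 0, -0.8, 0, 0, 0, -0.5, 0, 0, 0, -0.2, 0, 0, 0, 0, 0, 0, 0, 0, 0, 0, 0]

```text
time: 10.75
tcp_pos: [0.5669, -0.0318, 0.2783]
tool_rot: [0.706, 0.709, 0.001, -0.0]
wrist_force: [-0.0, 0.2, -0.1]
width: 0.0874
grip_force: 0.0
```

>>> step_arm:
  motion: [-0.08, -0.06, 0, 0, 0, 0, 0, 0, 0, 0, 0.4, 0, 0, 0, 0.6, 0, 0, 0, 0.6, 0, 0, 0, 0.5, 0, 0, 0, 0.3, 0, 0, 0, 0.1, 0, 0, 0, 0, 0, 0, 0, 0, 0]

```text
time: 11.75
tcp_pos: [0.5647, -0.0378, 0.154]
tool_rot: [0.706, 0.708, 0.001, 0.001]
wrist_force: [0.8, -0.8, 0.3]
width: 0.0872
grip_force: 0.0
```

>>> step_arm:
  motion: [0, 0, 0, 0, 0, 0, 0, 0, 0, 0, 0, 0, 0, 0, 0, 0, 0, 0, 0, 0, 0, 0, 0, 0]
  hand: 1
  grip_force: 25

```text
time: 12.35
tcp_pos: [0.5635, -0.0381, 0.1529]
tool_rot: [0.706, 0.708, -0.0, -0.0]
wrist_force: [-2.2, -0.8, 2.7]
width: 0.0596
grip_force: 25.0
```

>>> step_arm:
  motion: [0, 0, -0.4, 0, 0, 0, -0.6, 0, 0, 0, -0.6, 0, 0.3, 0, 0, 0, 0.6, 0, 0, 0, 0.8, 0, 0, 0, 0.8, 0, 0, 0, 0.8, 0, 0, 0, 0.8, 0, 0, 0, 0.8, 0, 0, 0, 0.5, 0, 0, 0, 0.2, 0, 0, 0]

```text
time: 13.55
tcp_pos: [0.5605, 0.2468, 0.2306]
tool_rot: [0.704, 0.71, -0.001, -0.002]
wrist_force: [-0.8, -0.4, -4.9]
width: 0.0598
grip_force: 25.0
```

>>> step_arm:
  motion: [0, 0, 0, 0, 0, 0, 0.4, 0, 0, 0, 0.5, 0, 0, 0, 0.5, 0, 0, 0, 0.2, 0, 0, 0, 0.08, 0, 0, 0, 0.06, 0, 0, 0, 0.03, 0, 0, 0, 0, 0, 0, 0, 0, 0]

```text
time: 14.55
tcp_pos: [0.5636, 0.2421, 0.145]
tool_rot: [0.706, 0.708, 0.001, 0.0]
wrist_force: [0.8, 0.3, -4.5]
width: 0.0596
grip_force: 25.0
```

>>> step_arm:
  motion: [0, 0, 0.03, 0, 0, 0, 0, 0, 0, 0, 0, 0]

```text
time: 14.85
tcp_pos: [0.5636, 0.2424, 0.1448]
tool_rot: [0.706, 0.708, 0.0, 0.001]
wrist_force: [-3.2, -1.9, 5.2]
width: 0.0597
grip_force: 25.0
```

>>> step_arm:
  motion: [0, 0, 0, 0, 0, 0, 0, 0, 0, 0, 0, 0, 0, 0, 0, 0, 0, 0, 0, 0, 0, 0, -0.3, 0, 0, 0, -0.6, 0, 0, 0, -0.8, 0, 0, 0, -0.8, 0, 0, 0, -0.4, 0, -0.3, 0, 0, 0, -0.6, 0, 0, 0]
  hand: -1

```text
time: 16.05
tcp_pos: [0.5625, 0.1989, 0.2888]
tool_rot: [0.705, 0.71, 0.001, -0.0]
wrist_force: [-0.1, -0.6, -0.9]
width: 0.0871
grip_force: 0.0
```

>>> step_arm:
  motion: [-0.9, -0.05, 0, 0, -0.9, -0.05, 0, 0, -0.9, -0.05, 0, 0, -0.9, -0.05, 0, 0, -0.9, -0.05, 0, 0, -0.9, -0.05, 0, 0, -0.9, -0.05, 0, 0, -0.9, -0.05, 0, 0, -0.9, -0.05, 0, 0, -0.9, -0.05, 0, 0, -0.7, -0.05, 0, 0, -0.4, -0.05, 0, 0]

```text
time: 17.25
tcp_pos: [0.5321, -0.3127, 0.2867]
tool_rot: [0.708, 0.706, -0.001, -0.001]
wrist_force: [-0.3, -0.6, -0.9]
width: 0.087
grip_force: 0.0
```

>>> step_arm:
  motion: [0, 0, 0, 0, 0, 0, 0, 0, 0, 0, 0, 0]

```text
time: 17.55
tcp_pos: [0.5351, -0.3054, 0.2879]
tool_rot: [0.705, 0.709, 0.0, -0.0]
wrist_force: [-0.2, -0.4, -0.1]
width: 0.0867
grip_force: 0.0
```

```bash
cat > c.py <<'E'
from h import *
import sys
np.set_printoptions(precision=4,suppress=True)
s=robot.get_state(); p=robot.camera("wrist"); save(p,sys.argv[1]); C=cloud(p,s)
print(s["time"],s["tcp_pos"])
for n,l in marks(p,["carousel_grip","round_bin"]).items():
    for uv,cf in l[:2]: print(n,uv,round(cf,2),onz(p,uv,.07 if "grip" in n else .026,s)[0])
q=C.reshape(-1,3); ax=np.array([.543,-.293])
d=np.hypot(q[:,0]-ax[0],q[:,1]-ax[1])
t=q[(d<.035)&(q[:,2]>.078)&(q[:,2]<.092)]; r=cv2.minAreaRect((t[:,:2]*1000).astype(np.float32)); print("bar",len(t),t[:,2].mean(),r)
hsv=cv2.cvtColor(p["pixels"],cv2.COLOR_RGB2HSV)
# disc top and pointer
m=(C[...,2]>.002)&(C[...,2]<.022)&(np.hypot(C[...,0]-ax[0],C[...,1]-ax[1])<.16)&(hsv[...,1]>150)&(abs(hsv[...,0].astype(int)-20)<8)
t=C[m]; print("pointer",len(t),t.mean(0) if len(t) else "")
if len(t): print(t.min(0),t.max(0))
E
python3 c.py w2
```

```text
17.55 [ 0.5351 -0.3054  0.2879]
carousel_grip [326.08  207.888] 0.88 [ 0.5432 -0.2934  0.07  ]
round_bin [287.616 246.192] 0.93 [ 0.5021 -0.3469  0.026 ]
bar 823 0.08227819969850365 ((542.7322998046875, -293.7485046386719), (49.78627014160156, 14.41759967803955), 49.78044891357422)
pointer 0
```

View pics/w2.png

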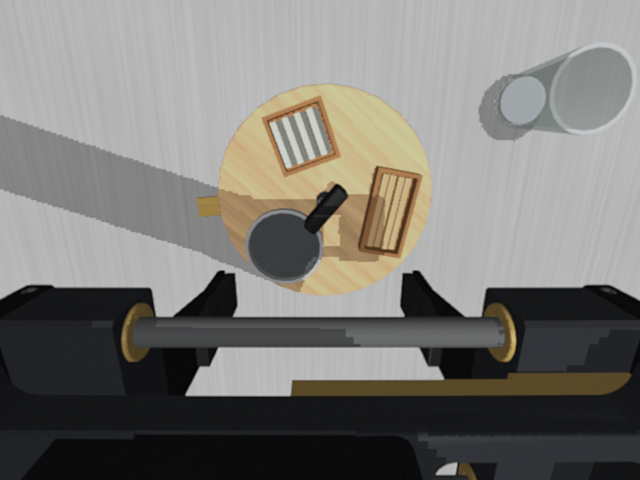

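The wrist view shows the bar grip at (326,208), the round bin at (285,244) and the pointer tab at about (208,207). Next I work out the pointer's direction.

```bash
cat > d.py <<'E'
from h import *
np.set_printoptions(precision=4,suppress=True)
s=robot.get_state(); p=robot.camera("wrist"); C=cloud(p,s); hsv=cv2.cvtColor(p["pixels"],cv2.COLOR_RGB2HSV)
print(hsv[207,200:220:5])
h=hsv[185:230,190:225].astype(int); m=(h[...,1]>120)&(h[...,0]>12)&(h[...,0]<30)
m[:, 27:]=False
v,u=np.nonzero(m); v+=185;u+=190
pts=C[v,u]; print(len(v),"px",u.min(),u.max(),v.min(),v.max(),"z",np.percentile(pts[:,2],[10,50,90]))
z=np.median(pts[:,2]); W=onz(p,np.c_[u,v],z,s); uv=np.c_[u,v]
r=cv2.minAreaRect((W[:,:2]*1000).astype(np.float32)); print(r)
ax=np.array([.5428,-.2935])
for k in (197,200,205,210):
    q=W[u==k]
    if len(q): c=q.mean(0)[:2]-ax; print(k,c,np.degrees(np.arctan2(c[1],c[0])))
# disc rim fit for the axis
g=(abs(C[...,2]-.0255)<.006)&(hsv[...,1]>60)
qq=C[g][:,:2]; qq=qq[np.hypot(*(qq-ax).T)<.13]
print("disc",cv2.minEnclosingCircle(qq.astype(np.float32)))
E
python3 d.py
```

```text
[[ 20 141 155]
 [ 20 139 154]
 [ 20 139 154]
 [ 20 140 155]]
339 px 197 216 196 214 z [0.0049 0.0058 0.0068]
((409.88690185546875, -306.1999206542969), (21.998769760131836, 20.794620513916016), 0.26120424270629883)
197 [-0.1438 -0.0063] -177.47380651527706
200 [-0.141  -0.0133] -174.62964714438982
205 [-0.1354 -0.0132] -174.41613787065015
210 [-0.1296 -0.0121] -174.6858329342986
disc ((0.5422093868255615, -0.29389989376068115), 0.11416319012641907)
```

The pointer direction is 185.3° and the bin is at 229.8°, so the joint stands at about 44.5° (0.777 rad). I align over the bar, half open, then descend and pinch.

>>> step_arm:
  motion: [0.23, 0.15, 0, 0, 0, 0, 0, 1, 0, 0, 0, 1, 0, 0, 0, 1, 0, 0, 0, 1, 0, 0, 0, 1, 0, 0, 0, 0, 0, 0, 0.5, 0, 0, 0, 0.7, 0, 0, 0, 0.6, 0]
  hand: 0.1

```text
time: 18.75
tcp_pos: [0.5422, -0.2956, 0.1967]
tool_rot: [0.905, 0.426, 0.0, 0.0]
wrist_force: [-0.0, -1.0, -1.0]
width: 0.0395
grip_force: 0.0
```

>>> step_arm:
  motion: [0, 0, 0, 0, 0, 0, 0, 0]

```text
time: 18.95
tcp_pos: [0.5422, -0.296, 0.1981]
tool_rot: [0.905, 0.425, 0.0, -0.0]
wrist_force: [-0.1, -0.4, 0.3]
width: 0.0395
grip_force: 0.0
```

>>> step_arm:
  motion: [0.04, -0.02, 0, 0, 0, 0, 0.4, 0, 0, 0, 0.5, 0, 0, 0, 0.4, 0, 0, 0, 0.12, 0, 0, 0, 0, 0, 0, 0, 0, 0]

```text
time: 19.65
tcp_pos: [0.5435, -0.2948, 0.1286]
tool_rot: [0.906, 0.424, 0.001, 0.001]
wrist_force: [0.5, -1.1, 1.0]
width: 0.0388
grip_force: 0.0
```

>>> step_arm:
  motion: [0, 0, 0, 0, 0, 0, 0, 0, 0, 0, 0, 0, 0, 0, 0, 0, 0, 0, 0, 0]
  hand: 1
  grip_force: 30

```text
time: 20.15
tcp_pos: [0.5421, -0.2942, 0.1271]
tool_rot: [0.906, 0.423, -0.0, -0.0]
wrist_force: [-2.8, 0.5, 3.7]
width: 0.0136
grip_force: 32.2
```

>>> step_arm:
  motion: [0, 0, 0, 0.4, 0, 0, 0, 0.7, 0, 0, 0, 0.7, 0, 0, 0, 0.7, 0, 0, 0, 0.7, 0, 0, 0, 0.7, 0, 0, 0, 0.7, 0, 0, 0, 0.6, 0, 0, 0, 0.36, 0, 0, 0, 0, 0, 0, 0, 0, 0, 0, 0, 0]

```text
time: 21.35
tcp_pos: [0.5423, -0.2946, 0.1271]
tool_rot: [0.999, 0.05, -0.0, 0.0]
wrist_force: [-1.6, 0.0, 4.9]
width: 0.0138
grip_force: 32.3
```

>>> step_arm:
  motion: [0, 0, 0, 0, 0, 0, 0, 0, 0, 0, 0, 0, 0, 0, 0, 0, 0, 0, -0.3, 0, 0, 0, -0.7, 0, 0, 0, -0.9, 0, 0, 0, -0.9, 0, 0, 0, -0.4, 0, 0, 0, 0, 0, 0, 0, 0, 0]
  hand: 0.1

```text
time: 22.45
tcp_pos: [0.5424, -0.2943, 0.2876]
tool_rot: [0.999, 0.049, 0.0, 0.0]
wrist_force: [-0.4, -0.1, -2.0]
width: 0.0393
grip_force: 0.0
```

```bash
python3 c.py w3
python3 - <<'E'
from h import *
np.set_printoptions(precision=4,suppress=True)
for c in ["scene","side"]:
    p=robot.camera(c)
    for n,l in marks(p,["round_bin","carousel_grip"]).items():
        for uv,cf in l[:1]: print(c,n,round(cf,2),onz(p,uv,.026 if "bin" in n else .07)[0])
E
```

```text
22.45 [ 0.5424 -0.2943  0.2876]
carousel_grip [320.192 219.216] 0.76 [ 0.5437 -0.2955  0.07  ]
round_bin [319.296 269.904] 0.65 [ 0.4733 -0.3018  0.026 ]
bar 813 0.0822510157877016 ((543.1395874023438, -293.97467041015625), (49.51216125488281, 13.966428756713867), 5.292982578277588)
pointer 0 
scene round_bin 0.62 [ 0.4692 -0.2974  0.026 ]
scene carousel_grip 0.72 [ 0.5446 -0.2885  0.07  ]
side round_bin 0.8 [ 0.4749 -0.2981  0.026 ]
```

View pics/w3.png

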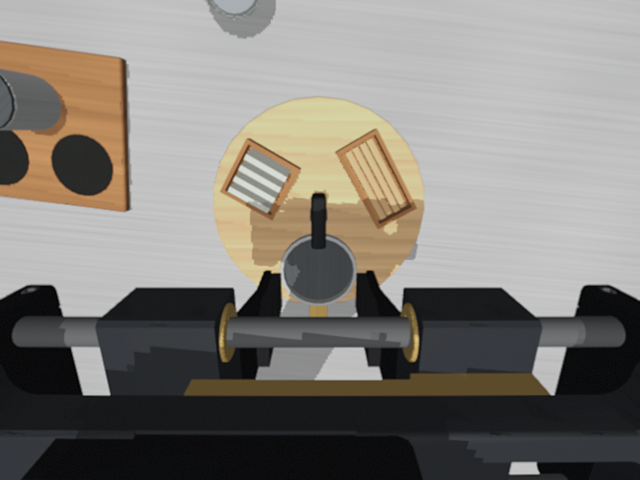

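The wrist view shows the bin at (319,270), exactly in line with the pointer at (319,310). The bar measures 5.29° against the pointer's 5.3°. Next the tin.

>>> step_arm:
  motion: [0.1, -0.3, 0, 0, 0.2, -0.7, 0, 0, 0.3, -0.8, 0, 0, 0.3, -0.8, 0, 0, 0.3, -0.8, 0, 0, 0.2, -0.8, 0, 0, 0.2, -0.8, 0, 0, 0.1, -0.6, 0, 0, 0.1, -0.24, 0, 0, 0, 0, 0, 0, 0, 0, 0, 0, 0, 0, 0, 0]
  hand: -1

```text
time: 24.1
tcp_pos: [0.6032, 0.0022, 0.2865]
tool_rot: [0.999, 0.047, -0.0, 0.001]
wrist_force: [-0.9, -0.4, 0.3]
width: 0.087
grip_force: 0.0
```

```bash
cat > t.py <<'E'
from h import *
from scipy.spatial.transform import Rotation
np.set_printoptions(precision=4,suppress=True)
s=robot.get_state(); p=robot.camera("wrist"); save(p,"w4"); C=cloud(p,s); g=p["pixels"].max(2)
print(s["time"],s["tcp_pos"],s["tool_rot"])
q=C.reshape(-1,3); t=q[(abs(q[:,2]-.072)<.005)&(abs(q[:,0]-.622)<.036)&(abs(q[:,1]-.006)<.036)]
print("tin",len(t),t.mean(0),cv2.minEnclosingCircle(t[:,:2].astype(np.float32)))
b=(abs(C[...,2]-.012)<.006)&(g<60)
for n,x,y in [("bottle mat",.5665,.055),("jar mat",.5637,-.036)]:
    m=b&(np.hypot(C[...,0]-x,C[...,1]-y)<.045); w=C[m]
    if len(w)>50: print(n,len(w),w.mean(0),cv2.minEnclosingCircle(w[:,:2].astype(np.float32)))
E
python3 t.py
```

```text
24.1 [0.6032 0.0022 0.2865] [ 0.9989  0.0473 -0.0003  0.0006]
tin 2582 [0.624  0.0063 0.0717] ((0.6232853531837463, 0.00620579207316041), 0.026982370764017105)
bottle mat 2354 [0.5674 0.0544 0.0122] ((0.566689670085907, 0.05474472418427467), 0.032363563776016235)
jar mat 2301 [ 0.5642 -0.0353  0.0123] ((0.5638810396194458, -0.03563064709305763), 0.0325423963367939)
```

View pics/w4.png

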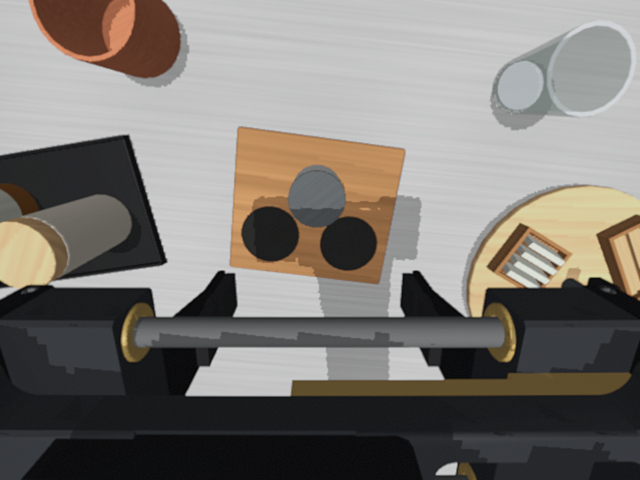

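The wrist view shows the tin at (317,195) and the empty mats at (270,233) and (348,243). I now descend on the tin.

>>> step_arm:
  motion: [0.41, -0.04, 0, 0, 0, 0, 0, 0, 0, 0, 0.4, 0, 0, 0, 0.8, 0, 0, 0, 0.8, 0, 0, 0, 0.8, 0, 0, 0, 0.5, 0, 0, 0, 0.3, 0, 0, 0, 0.11, 0, 0, 0, 0, 0, 0, 0, 0, 0]

```text
time: 25.25
tcp_pos: [0.6244, 0.0089, 0.1029]
tool_rot: [0.999, 0.049, 0.001, 0.0]
wrist_force: [0.1, -0.8, 0.4]
width: 0.0871
grip_force: 0.0
```

>>> step_arm:
  motion: [0, 0, 0, 0, 0, 0, 0, 0, 0, 0, 0, 0, 0, 0, 0, 0, 0, 0, 0, 0, 0, 0, 0, 0]
  hand: 1
  grip_force: 20

```text
time: 25.85
tcp_pos: [0.6235, 0.0086, 0.1014]
tool_rot: [0.999, 0.049, 0.0, 0.0]
wrist_force: [0.7, -0.9, 0.9]
width: 0.0534
grip_force: 20.0
```

>>> step_arm:
  motion: [0, 0, -0.3, 0, 0, 0, -0.6, 0, 0, 0, -0.7, 0, 0, 0, -0.6, 0, 0, 0, -0.2, 0, 0, 0, 0, 0, 0, 0, 0, 0]

```text
time: 26.55
tcp_pos: [0.6226, 0.0089, 0.2199]
tool_rot: [0.999, 0.049, -0.001, 0.0]
wrist_force: [-1.2, -0.5, -2.8]
width: 0.0534
grip_force: 20.0
```

>>> step_arm:
  motion: [-0.24, 0.36, 0, 0, -0.4, 0.6, 0, 0, -0.45, 0.75, 0, 0, -0.45, 0.75, 0, 0, -0.45, 0.75, 0, 0, -0.45, 0.75, 0, 0, -0.4, 0.75, 0, 0, -0.4, 0.7, 0, 0, -0.3, 0.45, 0, 0, 0, 0, 0, 0, 0, 0, 0, 0, 0, 0, 0, 0]

```text
time: 27.75
tcp_pos: [0.4763, -0.2983, 0.22]
tool_rot: [0.999, 0.05, -0.001, -0.001]
wrist_force: [0.3, 0.0, -1.3]
width: 0.0538
grip_force: 20.0
```

>>> step_arm:
  motion: [-0.03, 0.03, 0.3, 0, 0, 0, 0.6, 0, 0, 0, 0.6, 0, 0, 0, 0.35, 0, 0, 0, 0.15, 0, 0, 0, 0.06, 0, 0, 0, 0, 0, 0, 0, 0, 0]

```text
time: 28.55
tcp_pos: [0.4755, -0.3018, 0.1193]
tool_rot: [0.999, 0.049, 0.001, 0.001]
wrist_force: [-0.2, -0.2, -1.6]
width: 0.0539
grip_force: 20.0
```

>>> step_arm:
  motion: [0, 0, 0.02, 0, 0, 0, 0.02, 0, 0, 0, 0, 0, 0, 0, 0, 0]

```text
time: 28.95
tcp_pos: [0.4748, -0.3017, 0.1164]
tool_rot: [0.999, 0.049, 0.0, 0.0]
wrist_force: [0.2, 0.6, -1.8]
width: 0.0535
grip_force: 20.0
```

>>> step_arm:
  motion: [0, 0, 0.02, 0, 0, 0, 0, 0, 0, 0, 0, 0]

```text
time: 29.25
tcp_pos: [0.4747, -0.3016, 0.1152]
tool_rot: [0.999, 0.049, -0.0, -0.0]
wrist_force: [0.9, 0.8, -1.2]
width: 0.054
grip_force: 20.0
```

>>> step_arm:
  motion: [0, 0, 0.02, 0, 0, 0, 0, 0, 0, 0, 0, 0]

```text
time: 29.55
tcp_pos: [0.4748, -0.3017, 0.1144]
tool_rot: [0.999, 0.049, 0.0, 0.0]
wrist_force: [-0.0, -0.2, -0.5]
width: 0.0533
grip_force: 20.0
```

>>> step_arm:
  motion: [0, 0, 0.02, 0, 0, 0, 0, 0, 0, 0, 0, 0]

```text
time: 29.85
tcp_pos: [0.4749, -0.3018, 0.1144]
tool_rot: [0.999, 0.049, 0.0, 0.0]
wrist_force: [-2.2, 1.5, 5.7]
width: 0.0533
grip_force: 20.0
```

>>> step_arm:
  motion: [0, 0, 0, 0, 0, 0, 0, 0, 0, 0, 0, 0, 0, 0, 0, 0, 0, 0, 0, 0, 0, 0, -0.3, 0, 0, 0, -0.7, 0, 0, 0, -0.9, 0, 0, 0, -0.9, 0, 0, 0, -0.7, 0, -0.4, 0, 0, 0, 0, 0, 0, 0]
  hand: -1

```text
time: 31.05
tcp_pos: [0.4537, -0.3046, 0.2909]
tool_rot: [0.999, 0.048, 0.001, 0.002]
wrist_force: [0.0, -1.0, -0.7]
width: 0.0869
grip_force: 0.0
```

```bash
python3 c.py w5
python3 - <<'E'
from h import *
np.set_printoptions(precision=4,suppress=True)
s=robot.get_state(); p=robot.camera("wrist"); q=cloud(p,s).reshape(-1,3)
t=q[(abs(q[:,2]-.086)<.005)&(np.hypot(q[:,0]-.475,q[:,1]+.3)<.035)]
print("tin top",len(t),t.mean(0),cv2.minEnclosingCircle(t[:,:2].astype(np.float32)))
p=robot.camera("side"); q=cloud(p).reshape(-1,3); save(p,"side5")
for n,x,y,z,w in [("cap",.566,.351,.138,.025),("lid",.5636,.2424,.124,.04)]:
    t=q[(abs(q[:,0]-x)<w)&(abs(q[:,1]-y)<w)&(abs(q[:,2]-z)<.006)]
    print(n,len(t),cv2.minEnclosingCircle(t[:,:2].astype(np.float32)) if len(t) else "", t.mean(0) if len(t) else "")
E
```

```text
31.05 [ 0.4537 -0.3046  0.2909]
carousel_grip [319.168 117.408] 0.96 [ 0.5462 -0.2965  0.07  ]
bar 1029 0.08217630774617844 ((542.4426879882812, -294.1719970703125), (49.573692321777344, 13.99194049835205), 5.192714214324951)
pointer 0 
tin top 2772 [ 0.4752 -0.3012  0.0847] ((0.4743085205554962, -0.3011811673641205), 0.02703346684575081)
cap 568 ((0.5683566331863403, 0.34957370162010193), 0.01710095815360546) [0.5681 0.3503 0.1384]
lid 1290 ((0.5655173063278198, 0.24477390944957733), 0.030270477756857872) [0.5654 0.2464 0.1244]
```

View pics/w5.png

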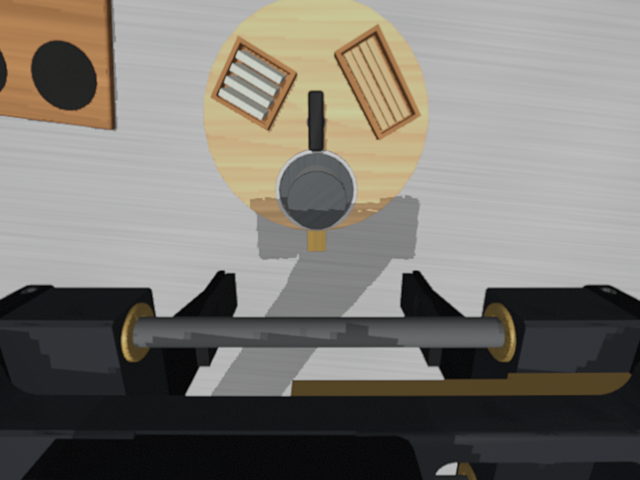

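View pics/side5.png

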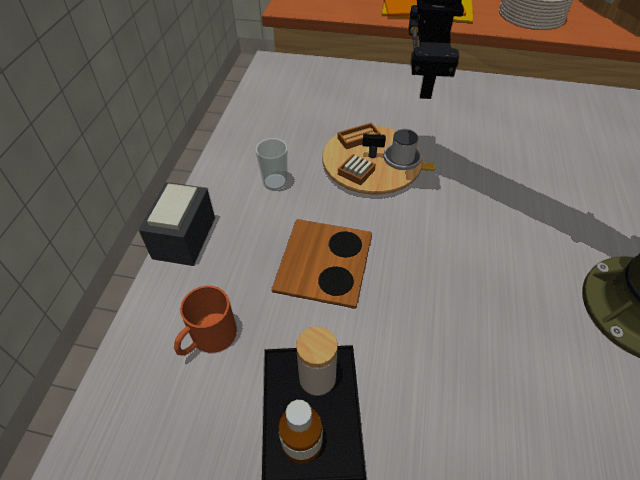

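The wrist view shows the tin upright inside the ring at (317,193), with the pointer at (316,240). The side view shows the jar at (317,360) and the bottle at (301,430) upright on the tray. Now I go back for the jar.

>>> step_arm:
  motion: [0, 0, 0, -1, 0, 0, 0, -1, 0, 0, 0, -1, 0, 0, 0, -1, 0, 0, 0, -1, 0, 0, 0, -1, 0, 0, 0, -1, 0, 0, 0, -1, 0, 0, 0, -1, 0, 0, 0, -1, 0, 0, 0, -0.55, 0, 0, 0, 0]

```text
time: 32.5
tcp_pos: [0.4551, -0.3032, 0.2875]
tool_rot: [0.707, 0.708, 0.0, -0.001]
wrist_force: [-0.3, -0.0, -0.7]
width: 0.087
grip_force: 0.0
```

>>> step_arm:
  motion: [0.5, 0.2, 0, 0, 0.9, 0.2, 0, 0, 0.9, 0.2, 0, 0, 0.9, 0.2, 0, 0, 0.9, 0.2, 0, 0, 0.9, 0.2, 0, 0, 0.9, 0.2, 0, 0, 0.9, 0.2, 0, 0, 0.9, 0.2, 0, 0, 0.9, 0.2, 0, 0, 0.9, 0.1, 0, 0, 0.9, 0.1, 0, 0]

```text
time: 33.7
tcp_pos: [0.5646, 0.2184, 0.2877]
tool_rot: [0.708, 0.706, -0.0, -0.0]
wrist_force: [0.7, -0.6, 0.7]
width: 0.087
grip_force: 0.0
```

>>> step_arm:
  motion: [0.5, 0, 0, 0, 0, 0, 0, 0, 0, 0, 0, 0, 0, 0, 0, 0]

```text
time: 34.1
tcp_pos: [0.5649, 0.2398, 0.2878]
tool_rot: [0.708, 0.706, -0.001, 0.0]
wrist_force: [-0.2, 0.5, -0.4]
width: 0.0872
grip_force: 0.0
```

```bash
cat > l.py <<'E'
from h import *
import sys
np.set_printoptions(precision=4,suppress=True)
x,y,z,w=map(float,sys.argv[1:5])
for c in ["wrist","scene","side"]:
    s=robot.get_state(); p=robot.camera(c); q=cloud(p,s).reshape(-1,3)
    t=q[(np.hypot(q[:,0]-x,q[:,1]-y)<w)&(abs(q[:,2]-z)<.006)]
    print(c,s["tcp_pos"],len(t),cv2.minEnclosingCircle(t[:,:2].astype(np.float32)) if len(t)>5 else "")
E
python3 l.py .5645 .2445 .124 .04
```

```text
wrist [0.5649 0.2398 0.2878] 4229 ((0.5641797184944153, 0.24476416409015656), 0.029956035315990448)
scene [0.565  0.2396 0.2879] 936 ((0.561982274055481, 0.24571466445922852), 0.030663738027215004)
side [0.565  0.2396 0.288 ] 1288 ((0.56607985496521, 0.24466563761234283), 0.03049190528690815)
```

>>> step_arm:
  motion: [0.1, -0.02, 0, 0, 0, 0, 0, 0, 0, 0, 0.4, 0, 0, 0, 0.7, 0, 0, 0, 0.7, 0, 0, 0, 0.5, 0, 0, 0, 0.4, 0, 0, 0, 0.15, 0, 0, 0, 0, 0, 0, 0, 0, 0]

```text
time: 35.25
tcp_pos: [0.564, 0.2469, 0.1469]
tool_rot: [0.707, 0.707, 0.001, 0.0]
wrist_force: [0.4, -0.0, 0.2]
width: 0.0871
grip_force: 0.0
```

>>> step_arm:
  motion: [0, 0, 0, 0, 0, 0, 0, 0, 0, 0, 0, 0, 0, 0, 0, 0, 0, 0, 0, 0, 0, 0, 0, 0]
  hand: 1
  grip_force: 25

```text
time: 35.85
tcp_pos: [0.5634, 0.2466, 0.146]
tool_rot: [0.707, 0.707, 0.0, 0.0]
wrist_force: [-2.0, -1.4, 1.8]
width: 0.06
grip_force: 25.0
```

>>> step_arm:
  motion: [0, 0, -0.4, 0, 0, 0, -0.6, 0, 0, 0, -0.6, 0, -0.3, 0, 0, 0, -0.6, 0, 0, 0, -0.8, 0, 0, 0, -0.8, 0, 0, 0, -0.8, 0, 0, 0, -0.8, 0, 0, 0, -0.8, 0, 0, 0, -0.5, 0, 0, 0, -0.2, 0, 0, 0]

```text
time: 37.05
tcp_pos: [0.5619, -0.0391, 0.2232]
tool_rot: [0.709, 0.705, -0.002, -0.001]
wrist_force: [1.3, 0.5, -4.3]
width: 0.0598
grip_force: 25.0
```

>>> step_arm:
  motion: [0, 0, 0, 0, 0, 0, 0, 0, 0, 0, 0, 0]

```text
time: 37.35
tcp_pos: [0.5634, -0.0311, 0.2254]
tool_rot: [0.706, 0.709, 0.0, -0.001]
wrist_force: [0.1, 0.3, -4.8]
width: 0.0597
grip_force: 25.0
```

>>> step_arm:
  motion: [-0.05, 0.01, 0, 0, 0, 0, 0.3, 0, 0, 0, 0.5, 0, 0, 0, 0.4, 0, 0, 0, 0.12, 0, 0, 0, 0.06, 0, 0, 0, 0, 0, 0, 0, 0, 0]

```text
time: 38.15
tcp_pos: [0.5649, -0.0359, 0.1577]
tool_rot: [0.707, 0.707, 0.001, 0.001]
wrist_force: [-0.3, 0.1, -4.3]
width: 0.0596
grip_force: 25.0
```

>>> step_arm:
  motion: [0, 0, 0.02, 0, 0, 0, 0, 0, 0, 0, 0, 0]

```text
time: 38.45
tcp_pos: [0.5643, -0.0361, 0.1561]
tool_rot: [0.707, 0.707, 0.0, 0.0]
wrist_force: [0.1, 0.8, -5.2]
width: 0.0592
grip_force: 25.0
```

>>> step_arm:
  motion: [0.05, 0, 0, 0, 0, 0, 0.02, 0, 0, 0, 0.02, 0, 0, 0, 0, 0, 0, 0, 0, 0]

```text
time: 38.95
tcp_pos: [0.5642, -0.0333, 0.154]
tool_rot: [0.707, 0.707, 0.0, 0.0]
wrist_force: [-0.8, 1.3, -1.4]
width: 0.0598
grip_force: 25.0
```

>>> step_arm:
  motion: [0, 0, 0.02, 0, 0, 0, 0, 0, 0, 0, 0, 0]

```text
time: 39.25
tcp_pos: [0.5642, -0.0332, 0.154]
tool_rot: [0.707, 0.707, -0.0, 0.0]
wrist_force: [-4.2, 0.6, 5.6]
width: 0.0602
grip_force: 25.0
```

>>> step_arm:
  motion: [0, 0, 0, 0, 0, 0, 0, 0, 0, 0, 0, 0, 0, 0, 0, 0, 0, 0, 0, 0, 0, 0, -0.3, 0, 0, 0, -0.6, 0, 0, 0, -0.8, 0, 0, 0, -0.8, 0, 0, 0, -0.3, 0, 0.3, 0, 0, 0, 0.6, 0, 0, 0]
  hand: -1

```text
time: 40.45
tcp_pos: [0.564, 0.0098, 0.2922]
tool_rot: [0.709, 0.706, -0.001, 0.0]
wrist_force: [0.0, 0.8, -0.3]
width: 0.0875
grip_force: 0.0
```

>>> step_arm:
  motion: [0.9, 0, 0, 0, 0.9, 0, 0, 0, 0.9, 0, 0, 0, 0.9, 0, 0, 0, 0.9, 0, 0, 0, 0.9, 0, 0, 0, 0.8, 0.04, 0, 0, 0.4, 0, 0, 0, 0.1, 0, 0, 0, 0, 0, 0, 0, 0, 0, 0, 0]

```text
time: 41.55
tcp_pos: [0.5661, 0.3451, 0.2919]
tool_rot: [0.707, 0.707, -0.001, 0.0]
wrist_force: [0.3, -1.5, -0.0]
width: 0.087
grip_force: 0.0
```

```bash
python3 l.py .5665 .35 .138 .025; python3 l.py .564 -.0355 .132 .04
```

```text
wrist [0.5661 0.3451 0.2919] 1453 ((0.5669265985488892, 0.34955894947052), 0.01704147644340992)
scene [0.5664 0.3446 0.2922] 396 ((0.5661991834640503, 0.35054969787597656), 0.01744142547249794)
side [0.5666 0.3445 0.2924] 565 ((0.5682830214500427, 0.349228173494339), 0.01706762984395027)
wrist [0.5666 0.3447 0.2926] 0 
scene [0.5665 0.3449 0.2928] 563 ((0.5645877718925476, -0.034210458397865295), 0.030572684481739998)
side [0.5664 0.3452 0.2928] 685 ((0.566319465637207, -0.034765735268592834), 0.030653974041342735)
```

>>> step_arm:
  motion: [0.07, 0, 0, 0, 0, 0, 0, 0, 0, 0, 0.4, 0, 0, 0, 0.6, 0, 0, 0, 0.6, 0, 0, 0, 0.5, 0, 0, 0, 0.27, 0, 0, 0, 0, 0, 0, 0, 0, 0]

```text
time: 42.75
tcp_pos: [0.5662, 0.3505, 0.1752]
tool_rot: [0.707, 0.707, 0.001, -0.0]
wrist_force: [0.5, -0.2, -0.3]
width: 0.0868
grip_force: 0.0
```

>>> step_arm:
  motion: [0, 0, 0, 0, 0, 0, 0, 0, 0, 0, 0, 0, 0, 0, 0, 0, 0, 0, 0, 0, 0, 0, 0, 0, 0, 0, 0, 0, 0, 0, 0, 0]
  hand: 1

```text
time: 43.55
tcp_pos: [0.5659, 0.35, 0.1742]
tool_rot: [0.707, 0.707, 0.0, 0.0]
wrist_force: [0.2, -0.0, 1.6]
width: 0.0333
grip_force: 25.0
```

>>> step_arm:
  motion: [0, 0, -0.4, 0, 0, 0, -0.6, 0, 0, 0, -0.6, 0, -0.3, 0, 0, 0, -0.6, 0, 0, 0, -0.8, 0, 0, 0, -0.8, 0, 0, 0, -0.8, 0, 0, 0, -0.8, 0, 0, 0, -0.8, 0, 0, 0, -0.6, 0, 0, 0, -0.3, 0, 0, 0]

```text
time: 44.75
tcp_pos: [0.5656, 0.0556, 0.2531]
tool_rot: [0.709, 0.706, -0.002, 0.0]
wrist_force: [-0.4, 0.0, -4.0]
width: 0.0333
grip_force: 25.0
```

>>> step_arm:
  motion: [0, 0, 0, 0, 0, 0, 0, 0, 0, 0, 0, 0]

```text
time: 45.05
tcp_pos: [0.5657, 0.0631, 0.2543]
tool_rot: [0.705, 0.709, 0.001, -0.001]
wrist_force: [-0.3, -0.2, -3.5]
width: 0.0335
grip_force: 25.0
```

>>> step_arm:
  motion: [-0.12, 0.01, 0, 0, 0, 0, 0.3, 0, 0, 0, 0.5, 0, 0, 0, 0.4, 0, 0, 0, 0.12, 0, 0, 0, 0.06, 0, 0, 0, 0, 0, 0, 0, 0, 0, 0, 0, 0, 0]

```text
time: 45.95
tcp_pos: [0.5672, 0.0541, 0.1862]
tool_rot: [0.707, 0.707, 0.001, 0.001]
wrist_force: [-0.1, -0.4, -3.5]
width: 0.0333
grip_force: 25.0
```

>>> step_arm:
  motion: [0.02, 0, 0.02, 0, 0, 0, 0.02, 0, 0, 0, 0, 0, 0, 0, 0, 0]

```text
time: 46.35
tcp_pos: [0.5665, 0.055, 0.1832]
tool_rot: [0.707, 0.707, -0.0, 0.0]
wrist_force: [0.5, -0.0, -4.0]
width: 0.0336
grip_force: 25.0
```

>>> step_arm:
  motion: [0, 0, 0.02, 0, 0, 0, 0, 0, 0, 0, 0, 0]

```text
time: 46.65
tcp_pos: [0.5665, 0.055, 0.1822]
tool_rot: [0.707, 0.707, -0.0, -0.0]
wrist_force: [-0.8, -0.0, -5.1]
width: 0.0334
grip_force: 25.0
```

>>> step_arm:
  motion: [0, 0, 0.03, 0, 0, 0, 0, 0, 0, 0, 0, 0]

```text
time: 46.95
tcp_pos: [0.5668, 0.0551, 0.1821]
tool_rot: [0.707, 0.707, -0.0, 0.0]
wrist_force: [-2.9, -0.9, 6.0]
width: 0.0336
grip_force: 25.0
```

>>> step_arm:
  motion: [0, 0, 0, 0, 0, 0, 0, 0, 0, 0, 0, 0, 0, 0, 0, 0, 0, 0, 0, 0, 0, 0, -0.3, 0, 0, 0, -0.6, 0, 0, 0, -0.8, 0, 0, 0, -0.5, 0, -0.6, 0, 0, 0, -0.6, 0, 0, 0, 0, 0, 0, 0]
  hand: -1

```text
time: 48.15
tcp_pos: [0.567, -0.0106, 0.2918]
tool_rot: [0.709, 0.705, -0.001, 0.002]
wrist_force: [0.6, -1.0, 0.2]
width: 0.0868
grip_force: 0.0
```

```bash
python3 l.py .567 .0546 .146 .025; python3 l.py .564 -.0355 .132 .04; python3 l.py .4745 -.3012 .086 .035; python3 -c "
from h import *
p=robot.camera('side'); save(p,'side9')
s=robot.get_state(); p=robot.camera('wrist'); save(p,'w9')"
```

```text
wrist [ 0.567  -0.0106  0.2918] 1866 ((0.567578136920929, 0.05447372421622276), 0.01699225977063179)
scene [ 0.5669 -0.0077  0.2917] 229 ((0.566696286201477, 0.05567903444170952), 0.017915671691298485)
side [ 0.5667 -0.0055  0.2916] 293 ((0.5694060325622559, 0.05436689034104347), 0.0179209616035223)
wrist [ 0.5667 -0.0042  0.2915] 3936 ((0.5648289322853088, -0.034959640353918076), 0.030126919969916344)
scene [ 0.5666 -0.0036  0.2913] 565 ((0.5643137693405151, -0.03416508063673973), 0.0307211484760046)
side [ 0.5666 -0.0034  0.2912] 699 ((0.5667011141777039, -0.03584020212292671), 0.03165188059210777)
wrist [ 0.5666 -0.0034  0.2911] 0 
scene [ 0.5666 -0.0036  0.291 ] 43 ((0.46342915296554565, -0.3014256954193115), 0.020840594545006752)
side [ 0.5666 -0.0038  0.2909] 53 ((0.4596654772758484, -0.3002656102180481), 0.020072469487786293)
```

View pics/side9.png

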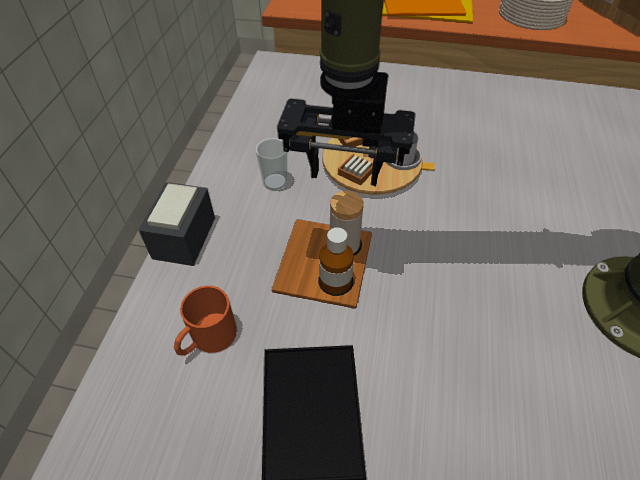

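View pics/w9.png

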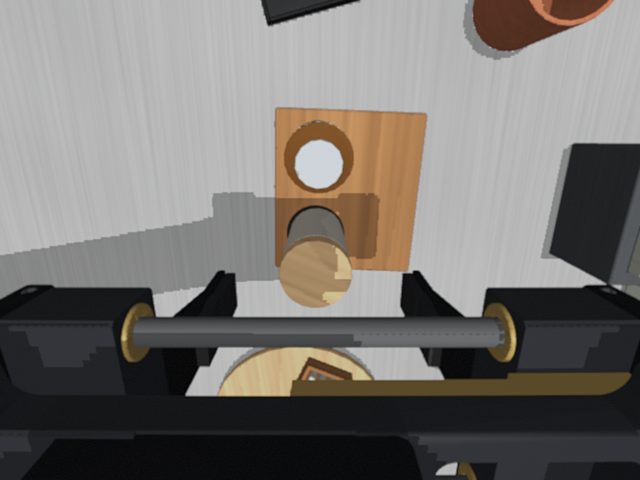

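The final views show the bottle at (337,262) and the jar at (346,225) upright on their mats, within about 1 mm. The tin is still in its bin, the mug and tumbler are untouched, and the gripper is clear of everything.

```bash
python3 -c "
from bench import robot
print(robot.finish_job())"
```

```text
the job is handed in; nothing more can be done
None
```

The job is handed in: the tin stands upright in the round bin at the brass pointer, the bottle and jar are back upright on their own mats to within about 1 mm, nothing was knocked over, and it took about 49 s; no verdict came back.

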